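# Put a tool battery away in the sprung-flap box

### The arm

A 6-joint arm with a two-finger parallel gripper is mounted at the origin on the work surface. World frame = base frame: x ahead of the robot, y to its left, z up, the work surface at z = 0. Lengths are in mm, angles in rad, forces in N, time in s.
With the tool pointing down it reaches from about 325 to 750 mm from the base axis. Payload 7.6 kg.
Tool frame: the origin (TCP) lies on the centre line of the jaws, within the pads' length; the fingertips stand 19 mm ahead of it and the grasp point (between the pads) is the TCP (arm.tcp_to_tips is the distance from the TCP to the fingertips, in mm); z points along the fingers, y is the line along which they close (so a half turn about z gives the same grasp; the last joint's range is limited). The gripper opens to 85 mm and grips with 20 to 120 N. Pads are 22 mm wide; open, the fingers measure 114 mm over their backs; the gripper's body (76 mm by 85 mm) begins 54 mm behind the grasp point. The pads swing forward as they close: fully open they stand 13 mm farther back than shut.
Start: joints at [-1.238, 0.052, 1.401, -0, 1.689, -0.07], TCP at [205.823, -482.991, 250.323] pointing down, gripper open.
Joint ranges: [-2.9, 2.9], [-0.91, 2.17], [0.12, 2.37], [-1.06, 4.2], [0.26, 2.73], [-2.93, 2.93]. Speed limits (rad/s): [2.57, 2.57, 3.01, 3.14, 3.14, 3.14].

### API

Orientations are given as a unit quaternion [w, x, y, z].
In Python, from rig import arm, optics gives the robot as it stands.
- The arm moves only by the shell command python3 -m handwheel 'ROWS' [FORCE]. ROWS is JSON, a list of rows, each a list of 7 numbers: the opening, from -1 (shut) to 1 (fully open), then the shift along the tool's x, y, z normalised to -1 to 1, where 1 is 200 mm, then the turn, a rotation vector about the tool's x, y, z normalised to -1 to 1, where 1 is 180 degrees. A call has 1 to 10 rows; each row is the pose to reach, as a shift and turn from the pose commanded when the call began, along the tool's axes at that moment, turning the shorter way round; what a row does not reach only later rows make up. A row lasts 1/12 s, in which the tool goes at most 41.7 mm and 7.16 degrees, less where a joint would pass 70% of its speed; a pose out of reach is approached as far as the arm can. A call with a number of a shift or a turn outside -1 to 1 is refused whole. A call with a gripper value outside its range is refused whole. The fingers move at their own pace and stop on an object; FORCE is the grip in N (left out, the last holds). Time passes only in rows, so rows that repeat a pose let the fingers close. It gives the time, the measured TCP pose, the force, the opening and the grip force at its end, in the units of the state.
- arm.get_obs(): the state, without advancing time (a new reading comes with each control period).
- optics.snapshot(name): name is "scene" or "top" or "wrist"; returns the picture (400x640x3 uint8, red, green, blue); there is no depth.
- optics.camera_params(name): a dict with "K" (3x3 intrinsics, pixels), "extrinsics" (4x4, takes a point from camera to world coordinates). Camera axes: x right, y up, looking along -z (the intrinsics and any distortion apply to the point x, -y, -z); pixel columns grow to the right and rows downward; lengths in mm; the calibration is good to about 2 mm. A picture is of the moment at which its call begins: read the wrist's pose just before it. camera_params takes no time and is no camera call; for the wrist camera it gives the pose at the moment of the call.
- arm.hand_in(): hands the job in; it is judged then, once.
The state is a dict: "time_s": time; "joint_positions": joint angles; "qd": joint speeds; "effort": joint torques, N m; "ee_pos": TCP position; "ee_rot": TCP orientation; "wrist_force": force on the tool from outside, world axes, zero at the start; "torque": the same for the moment, N m; "grip_width": finger opening in mm; "finger_force": force on a finger pad.
Only numpy, scipy, OpenCV 4.12 (cv2) and the standard library are available. Lean on these libraries where they do the work, as an engineer would, in place of code of your own. Each camera call takes 0.05 s, during which the arm holds its last target. There are 200 camera calls.

### The job

Tip the standing battery pack over so that it lies on its side on the plywood board, then put it away in the blue box: lift the box's spring-loaded clear flap with the battery in hand, keep the flap open while you lower the battery in so that it lies flat on the box floor (set it down, do not drop it), and let the flap swing fully shut. Leave the tape roll, the screwdriver, the small level and the jar where they are.

Things in the scene. Friction and masses are not known exactly. Their poses are not given: they have to be found in the camera images.
- battery: Power-tool battery pack: plain black block 45 (own x) x 56 (own y) x 120 mm (own z), grey band and brass contacts at its +z end, 0.3 to 0.61 kg. Starts standing on the bench, own x roughly along the board's x, 2 to 8 mm short of the board's -x edge. Origin: centre of the face it stands on; own z is its long axis, up at the start.
- battery_center (a point): The centre of the battery pack, 60 mm along its own z from its origin.
- board: Plywood board fixed to the bench left of the box, 170 (own x) x 150 (own y) x 12 mm thick. Origin: centre of its underside. Its -x edge (its left, seen from the robot) is the low stop for the battery's foot: pushed high towards the board's +x, the battery pivots there, passes balance at about 20 degrees and falls flat onto the board, 45 mm side vertical, contacts towards the board's +x.
- box: Blue box fixed to the bench, outside 150 (own x) x 165 (own y) x 85 mm high, its -x wall only 50 mm high; walls and floor 5 mm (inside 140 x 155 mm). Origin: centre of its underside. Its own -x side faces the board, to the robot's left; the flap is hinged along the top of its +x side. A standing battery is too tall for the flap to shut.
- flap (a joint): Flap hinge angle, rad: 0 shut (level), grows as the free edge rises, 1.57 upright, stop 1.75. Pale see-through panel 180 mm hinge to free edge, 165 mm wide, 4 mm thick, aluminium strip (14 mm wide, 6 mm thick) along the free edge, underside 86 mm up when shut. Weight and spring always shut it: 1.5 N at the edge lifts it, 2 N holds it upright.
- lip (a point): The middle of the flap's free edge at its underside. When shut it lies 86 mm above the bench and 30 mm out from the box's -x wall, an overhang under which the battery's end or the fingertips can be hooked. It moves with the flap. It can jam on the steps of an upright hand that goes in under it; a hand leaned back from the flap lets it slide.
- hinge_line (a point): The middle of the flap's hinge line, at the top of the box's own +x side, 86 mm above the bench and 75 mm from the box's origin in x.
- tape: Bystander: roll of yellow tape, 96 mm across, 24 mm high, lying flat, to the left of the robot. Origin: centre of its underside.
- screwdriver: Bystander: screwdriver 200 mm long with a red handle lying roughly along world y on the far side of the bench. Origin: near its middle.
- level: Bystander: aluminium torpedo level 220 mm long (own y), 24 mm thick, 50 mm high, on the far side of the bench. Origin: centre of its underside.
- jar: Bystander: closed jar 70 mm across, 90 mm high, to the robot's right. Origin: centre of its underside.
Things that resemble listed ones, but are neither listed nor needed, are in the scene too. There is more than one size of the battery; the job needs the largest.

How it is judged:
By the outcome, as a careful person would: the job done as asked, in the order asked, and still so for the second after the job is handed in, with the robot touching nothing.
It also fails if it takes over 64 s, if anything falls off the work surface, if the arm or the gripper's body presses on something with over 40 N, if the wrist force passes 120 N, or if a joint passes its speed limit or range.

## Working session

There is one attempt and no reset: what is moved stays moved. The work goes in short steps, Python scripts to look and compute and a shell command to move; the robot and the scene stay as the last step left them, time stands still between calls to the robot, and variables do not carry over. Pictures are saved under pics/ and viewed, at most 10 in all, crops included, and the job is handed in when it is done.

```bash
ls; mkdir -p pics
python3 - <<'E'
from rig import arm, optics
import cv2
for n in("scene","top"):
    p=optics.camera_params(n); print(n,p["K"],p["extrinsics"],[k for k in p])
    cv2.imwrite(f"pics/{n}0.png",optics.snapshot(n)[:,:,::-1])
print(arm.get_obs())
E
```

```text
pics
scene [[408.55711972   0.         317.65702229]
 [  0.         408.55711972 199.19547903]
 [  0.           0.           1.        ]] [[ 1.51861594e-02 -8.53964657e-01  5.20109359e-01  1.27916928e+03]
 [ 9.99824099e-01  7.24305588e-03 -1.73005432e-02 -4.87432978e+01]
 [ 1.10068713e-02  5.20280600e-01  8.53924438e-01  1.31539642e+03]
 [ 0.00000000e+00  0.00000000e+00  0.00000000e+00  1.00000000e+00]] ['K', 'extrinsics']
top [[362.82345626   0.         320.42796343]
 [  0.         362.82345626 197.74331264]
 [  0.           0.           1.        ]] [[-8.31979202e-03  9.97285286e-01 -7.31630946e-02  4.62629201e+02]
 [-9.99846841e-01 -9.42309839e-03 -1.47478672e-02 -2.43632606e+01]
 [-1.53972540e-02  7.30291898e-02  9.97210942e-01  1.22454631e+03]
 [ 0.00000000e+00  0.00000000e+00  0.00000000e+00  1.00000000e+00]] ['K', 'extrinsics']
{'time_s': 0.1, 'joint_positions': array([-1.23830625e+00,  5.27895730e-02,  1.40162766e+00, -5.38389709e-05,
        1.68859332e+00, -7.02996488e-02]), 'qd': array([ 0.00047386, -0.002878  , -0.00341998, -0.00235487, -0.00052296,
       -0.00125685]), 'effort': array([ 1.26084757e-03, -3.82584286e+01, -3.60984206e+01, -6.29913802e-05,
        4.79589668e-03,  9.12747105e-07]), 'ee_pos': array([ 205.72210338, -482.75209262,  249.54610451]), 'ee_rot': array([-6.99373283e-04,  9.79788890e-01,  2.00033065e-01, -1.19179915e-04]), 'wrist_force': array([-0.30142392, -0.29839301, -0.23077828]), 'torque': array([-0.06899739,  0.06096723, -0.01528847]), 'finger_force': 0.0, 'grip_width': 85.51306889280808}
```

View pics/scene0.png

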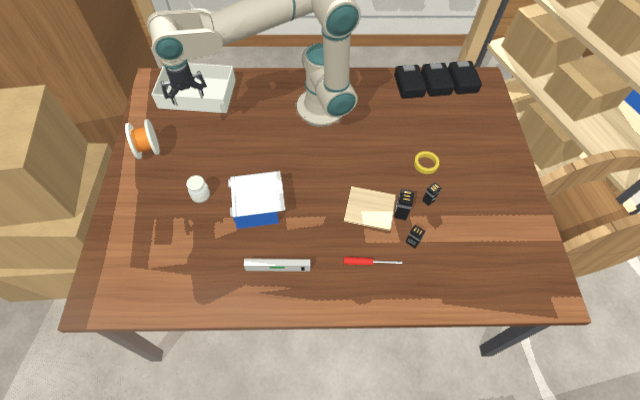

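View pics/top0.png

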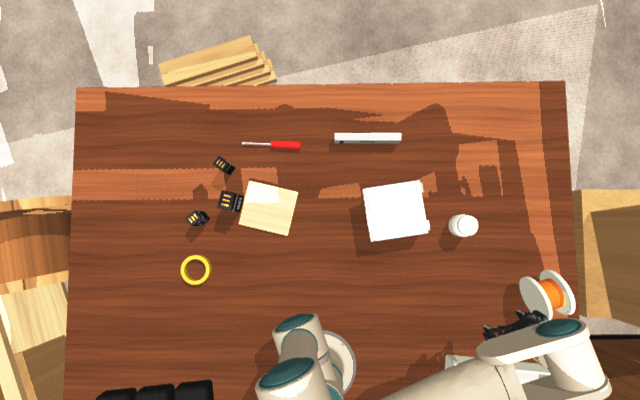

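Three standing packs are candidates: top (230,201), (198,217) and (224,165), which are scene (405,204), (431,193) and (415,236). The first is the biggest and stands at the board's left edge, so it fits. The black blocks at top (155,390) have no contacts. The board is at top (268,208), and the box and flap are at (396,211). Next I'll confirm this in an enlarged crop.

Run:
```python
import cv2,numpy as np
a=cv2.imread("pics/top0.png")[150:250,170:440]; b=cv2.imread("pics/scene0.png")[165:250,220:450]
a=cv2.resize(a,(780,289),interpolation=cv2.INTER_CUBIC); b=cv2.resize(b,(780,288),interpolation=cv2.INTER_CUBIC)
cv2.imwrite("pics/crop0.png",np.vstack([a,b]))
```

```text
(no output)
```

View pics/crop0.png

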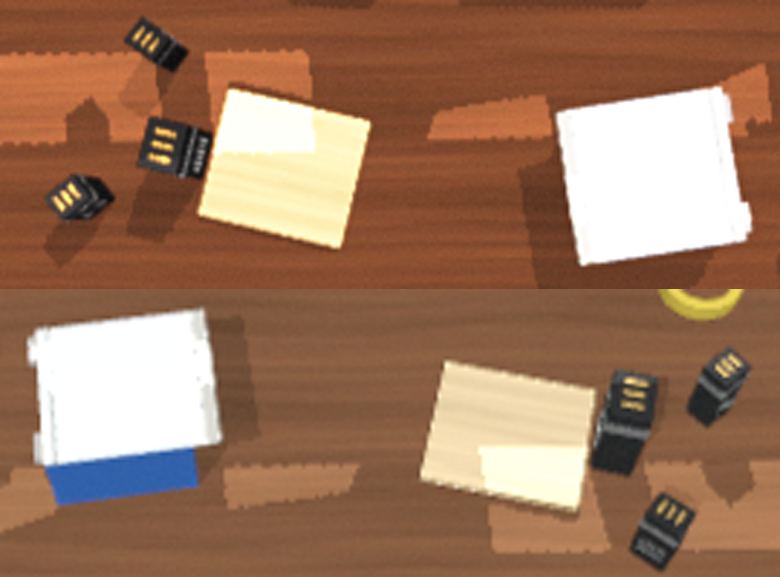

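The crop confirms it: the pack with brass contacts at crop (175,148)/(625,420), beside the board's left edge, is clearly the largest. The flap's aluminium strip faces the board. Next I measure.

```bash
cat > h.py <<'E'
import numpy as np,cv2
from rig import arm,optics
from scipy.spatial.transform import Rotation as R
def ray(P,uv):
    K,E=P["K"],P["extrinsics"]
    p=np.c_[np.reshape(uv,(-1,2)),np.ones(np.size(uv)//2)]@np.linalg.inv(K).T
    return E[:3,3],(p*[1,-1,-1])@E[:3,:3].T
def plane(P,uv,z):
    o,d=ray(P,uv); return o+d*((z-o[2])/d[:,2])[:,None]
def tri(Ps,uvs):
    A=np.zeros((3,3));b=np.zeros(3)
    for P,uv in zip(Ps,uvs):
        o,d=ray(P,uv);d=d[0]/np.linalg.norm(d);M=np.eye(3)-np.outer(d,d);A+=M;b+=M@o
    return np.linalg.solve(A,b)
def quad(m):
    c=max(cv2.findContours(m.astype(np.uint8),0,1)[0],key=cv2.contourArea)
    return cv2.boxPoints(cv2.minAreaRect(c)),c
def rot(): 
    w,x,y,z=arm.get_obs()["ee_rot"]; return R.from_quat([x,y,z,w])
E
python3 - <<'E'
from h import *
np.set_printoptions(precision=1,suppress=True)
P={n:optics.camera_params(n) for n in("scene","top")}
I={n:cv2.imread(f"pics/{n}0.png") for n in P}
roi={"top":{"board":(165,225,245,305),"flap":(170,355,250,440),"bat":(185,212,218,246)},
"scene":{"board":(180,335,235,400),"flap":(165,222,232,292),"bat":(185,392,222,416)}}
for n in P:
    H=cv2.cvtColor(I[n],cv2.COLOR_BGR2HSV)
    for o,(r0,c0,r1,c1) in roi[n].items():
        h=H[r0:r1,c0:c1].astype(int)
        if o=="board": m=(h[...,2]>165)&(h[...,0]>12)&(h[...,1]>30)
        elif o=="flap": m=(h[...,2]>200)&(h[...,1]<30)
        else: m=(h[...,2]<95)&(h[...,1]<120)
        q,c=quad(m); q+=[c0,r0]
        if o!="bat":
            ap=cv2.approxPolyDP(c,4,True)[:,0]+[c0,r0]
            z=12 if o=="board" else 90
            w=plane(P[n],q,z); print(n,o,q.tolist(),"\n",w,"centre",w.mean(0),[np.linalg.norm(w[i]-w[i-1]) for i in range(4)],"\n poly",ap.tolist(),"\n",plane(P[n],ap,z))
        else:
            print(n,o,q.tolist())
            br=(h[...,0]>10)&(h[...,0]<30)&(h[...,1]>60)&(h[...,2]>110)
            k,l,s,ce=cv2.connectedComponentsWithStats(br.astype(np.uint8))
            print([(s[i,4],(ce[i]+[c0,r0]).round(1).tolist()) for i in range(1,k)])
E
```

```text
scene board [[342.5, 224.5], [350.3846130371094, 185.07691955566406], [404.6153869628906, 195.92308044433594], [396.73077392578125, 235.34616088867188]] 
 [[592.8  65.6  12. ]
 [423.2 103.7  12. ]
 [473.6 305.3  12. ]
 [638.1 256.4  12. ]] centre [531.9 182.7  12. ] [np.float64(196.11063504124635), np.float64(173.82605664475463), np.float64(207.82379624542702), np.float64(171.55009921657177)] 
 poly [[351, 186], [344, 221], [397, 234], [391, 228], [395, 195]] 
 [[427.4 105.8  12. ]
 [578.6  71.7  12. ]
 [632.8 257.9  12. ]
 [608.6 239.1  12. ]
 [469.3 269.4  12. ]]
scene flap [[225.618408203125, 177.07093811035156], [279.7403259277344, 170.47068786621094], [284.5556945800781, 209.9566192626953], [230.4337615966797, 216.55685424804688]] 
 [[ 436.2 -355.8   90. ]
 [ 408.4 -161.    90. ]
 [ 575.3 -138.9   90. ]
 [ 599.7 -322.8   90. ]] centre [ 504.9 -244.6   90. ] [np.float64(166.81821565546903), np.float64(196.7716921932864), np.float64(168.44411244825395), np.float64(185.52705719048586)] 
 poly [[279, 171], [231, 177], [230, 213], [284, 209]] 
 [[ 410.7 -163.6   90. ]
 [ 436.  -336.4
[... 1853 characters left out ...]
36.5, 186.0]), (np.int32(2), [219.5, 188.5]), (np.int32(6), [240.3, 188.5]), (np.int32(1), [243.0, 187.0]), (np.int32(1), [216.0, 189.0]), (np.int32(1), [225.0, 189.0]), (np.int32(1), [232.0, 189.0]), (np.int32(86), [243.1, 207.4]), (np.int32(1), [237.0, 191.0]), (np.int32(21), [226.8, 195.5]), (np.int32(2), [216.5, 196.5]), (np.int32(19), [225.6, 199.8]), (np.int32(2), [216.5, 199.5]), (np.int32(2), [212.0, 204.5]), (np.int32(23), [224.6, 204.5]), (np.int32(2), [212.5, 207.5]), (np.int32(3), [214.0, 210.0]), (np.int32(2), [218.5, 210.0]), (np.int32(1), [213.0, 214.0]), (np.int32(1), [216.0, 213.0]), (np.int32(2), [213.5, 217.0]), (np.int32(1), [216.0, 217.0]), (np.int32(1), [237.0, 217.0])]
```

```bash
cat >> h.py <<'E'
def frame(dirx,lean=0):
    "tool x along -dirx (horizontal), pointing down, then leaned back by lean deg (hand away from dirx)"
    d=np.array([dirx[0],dirx[1],0.]);d/=np.linalg.norm(d);x=-d;z=np.array([0,0,-1.]);y=np.cross(z,x)
    return R.from_matrix(np.c_[x,y,z])*R.from_rotvec([0,-np.radians(lean),0])
def go(pos,Rt,cmd=None):
    "row (shift/200, turn/pi) from the present (or given commanded) pose"
    p,r=cmd if cmd else (arm.get_obs()["ee_pos"],rot())
    s=r.inv().apply(np.array(pos)-p); t=(r.inv()*Rt).as_rotvec()
    print("shift",np.round(s/200,4),"turn",np.round(t/np.pi,4),"rows>=",np.ceil(max(np.linalg.norm(s)/41.7,np.degrees(np.linalg.norm(t))/7.16)))
BD=np.array([-.242,-.970,0]); XD=np.array([.137,-.9906,0])
E
python3 - <<'E'
from h import *
np.set_printoptions(precision=1,suppress=True)
P=[optics.camera_params(n) for n in("top","scene")]
print("contacts big",tri(P,[(225.7,199.9),(406.6,195.3)]))
# small packs: contacts, from crops
for t,s in(((170+68/2.889,150+198/2.889),(220+728/3.391,165+(364-289)/3.391)),((170+147/2.889,150+38/2.889),(220+674/3.391,165+(512-289)/3.391))): print("small",tri(P,[t,s]))
go([500,260,330],frame(BD))
E
```

```text
contacts big [539.6 282.  122.6]
small [484.2 395.3  87. ]
small [659.4 311.5  87.8]
shift [ 2.8 -2.8 -0.4] turn [-0.  -0.  -0.3] rows>= 20.0
```

```bash
A='[[1,0.95,-0.95,-0.2,0,0,0]]'; python3 -m handwheel '[[1,0.95,-0.95,-0.2,0,0,0],[1,0.95,-0.95,-0.2,0,0,0],[1,0.95,-0.95,-0.2,0,0,0],[1,0.95,-0.95,-0.2,0,0,0],[1,0.95,-0.95,-0.2,0,0,0],[1,0.95,-0.95,-0.2,0,0,0],[1,0.95,-0.95,-0.2,0,0,0],[1,0.95,-0.95,-0.2,0,0,0]]' && python3 -m handwheel '[[1,0.95,-0.95,-0.2,0,0,0],[1,0.95,-0.95,-0.2,0,0,0],[1,0.95,-0.95,-0.2,0,0,0],[1,0.95,-0.95,-0.2,0,0,0],[1,0.95,-0.95,-0.2,0,0,0],[1,0.95,-0.95,-0.2,0,0,0],[1,0.95,-0.95,-0.2,0,0,0],[1,0.95,-0.95,-0.2,0,0,0]]' && python3 -m handwheel '[[1,0.95,-0.95,0,0,0,-0.3],[1,0.95,-0.95,0,0,0,-0.3],[1,0.95,-0.95,0,0,0,-0.3],[1,0.95,-0.95,0,0,0,-0.3],[1,0.95,-0.95,0,0,0,-0.3],[1,0.95,-0.95,0,0,0,-0.3],[1,0.95,-0.95,0,0,0,-0.3],[1,0.95,-0.95,0,0,0,-0.3],[1,0.95,-0.95,0,0,0,-0.3],[1,0.95,-0.95,0,0,0,-0.3]]'
python3 - <<'E'
from h import *
p=optics.camera_params("wrist");np.save("w1E.npy",p["extrinsics"])
cv2.imwrite("pics/w1.png",optics.snapshot("wrist")[:,:,::-1])
print(p,arm.get_obs()["ee_pos"],rot().as_matrix())
go([500,260,330],frame(BD))
E
```

```text
time_s: 0.77
ee_pos: [307.4, -230.8, 291.3]
ee_rot: [0.001, 0.979, 0.202, 0.001]
wrist_force: [-0.4, -0.1, -0.0]
grip_width: 85.3
finger_force: 0.0
time_s: 1.43
ee_pos: [407.5, 18.3, 330.2]
ee_rot: [-0.0, 0.979, 0.202, -0.0]
wrist_force: [1.3, -0.7, -0.3]
grip_width: 85.8
finger_force: 0.0
time_s: 2.27
ee_pos: [507.2, 263.8, 329.5]
ee_rot: [0.0, 0.783, 0.622, -0.001]
wrist_force: [0.3, -0.1, -0.2]
grip_width: 85.5
finger_force: 0.0
{'K': array([[356.35093328,   0.        , 320.05389127],
       [  0.        , 356.35093328, 199.778886  ],
       [  0.        ,   0.        ,   1.        ]]), 'extrinsics': array([[ 9.74171455e-01,  2.14410841e-01,  7.08376189e-02,
         5.24531977e+02],
       [-2.25807601e-01,  9.26308379e-01,  3.01601914e-01,
         3.41875483e+02],
       [-9.50759972e-04, -3.09807648e-01,  9.50798778e-01,
         4.53525160e+02],
       [ 0.00000000e+00,  0.00000000e+00,  0.00000000e+00,
         1.00000000e+00]])} [507.12883872 263.58815477 329.95806447] [[ 2.27356405e-01  9.73811533e-01 -4.04723706e-04]
 [ 9.73811409e-01 -2.27356608e-01 -5.58723167e-04]
 [-6.36107672e-04 -2.67095273e-04 -9.99999762e-01]]
shift [-0.0256 -0.0306 -0.0002] turn [-0.0001  0.0002  0.0048] rows>= 1.0
```

View pics/w1.png

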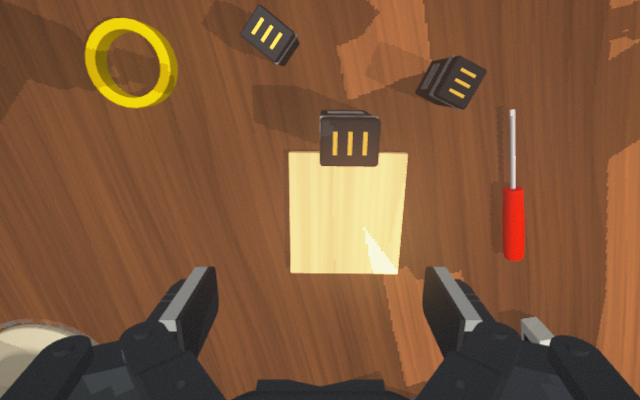

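The wrist view shows the board as a quadrilateral (289,153), (407,153), (398,273), (291,272). The battery's top face spans about (320,118)–(380,166), and the hand sits below.

Run:
```python
from h import *
np.set_printoptions(precision=1,suppress=True)
P=optics.camera_params("wrist");P["extrinsics"]=np.load("w1E.npy")
I=cv2.imread("pics/w1.png");H=cv2.cvtColor(I,cv2.COLOR_BGR2HSV).astype(int)
m=(H[...,2]>165)&(H[...,0]>12)&(H[...,0]<35)&(H[...,1]>30);m[:145]=0;m[290:]=0;m[:,:270]=0;m[:,420:]=0
q,c=quad(m);print(q.tolist());print(plane(P,[[289,153],[407,153],[398,273],[291,272]],12))
print(plane(P,q,12))
m=(H[...,0]>10)&(H[...,0]<35)&(H[...,1]>80)&(H[...,2]>120);m2=m*0;m2[125:160,325:375]=m[125:160,325:375]
k,l,s,ce=cv2.connectedComponentsWithStats(m2.astype(np.uint8));ce=ce[1:][s[1:,4]>15];print(ce)
w=plane(P,ce,120);print("contacts",w,w.mean(0));
print("tri",tri([P,optics.camera_params("top")],[ce.mean(0),(225.7,199.9)]),tri([P,optics.camera_params("scene")],[ce.mean(0),(406.6,195.3)]))
m=(H[...,2]<75);m2=m*0;m2[112:172,312:388]=m[112:172,312:388];print("top face rows at cols",[(x,np.flatnonzero(m2[:,x])[[0,-1]]) for x in(325,350,375)],"cols",[(y,np.flatnonzero(m2[y])[[0,-1]]) for y in(125,140,160)])
tf=plane(P,[[319.5,117],[380,117],[380,166.5],[320,166]],120);print(tf,tf.mean(0))
```

```text
[[287.7742004394531, 151.0943603515625], [417.0172424316406, 149.1361083984375], [419.1340637207031, 288.846435546875], [289.8910217285156, 290.8046875]]
[[467.7 270.5  12. ]
 [611.3 237.2  12. ]
 [573.4  72.5  12. ]
 [428.2 107.7  12. ]]
[[466.8 273.1  12. ]
 [624.2 239.2  12. ]
 [598.5  40.7  12. ]
 [419.1  78.9  12. ]]
[[334.5 143.1]
 [349.6 143.4]
 [364.6 143.4]]
contacts [[525.5 287.3 120. ]
 [539.2 283.9 120. ]
 [552.8 280.7 120. ]] [539.2 284.  120. ]
tri [539.7 283.3 116.3] [538.7 283.5 120.6]Traceback (most recent call last):
  File "<stdin>", line 12, in <module>
IndexError: index 0 is out of bounds for axis 0 with size 0
```

```bash
sed -i 's/^BD=.*;/BD=np.array([-.229,-.9734,0]);/' h.py
python3 - <<'E'
from h import *
go([550.9,333.4,230],frame(BD))
E
```

```text
shift [0.39   0.1339 0.4995] turn [-0.0001  0.0002  0.0005] rows>= 4.0
```

```bash
python3 -m handwheel '[[-1,0.39,0.134,0.3,0,0,0],[-1,0.39,0.134,0.5,0,0,0],[-1,0.39,0.134,0.5,0,0,0],[-1,0.39,0.134,0.5,0,0,0],[-1,0.39,0.134,0.5,0,0,0],[-1,0.39,0.134,0.5,0,0,0],[-1,0.39,0.134,0.5,0,0,0],[-1,0.39,0.134,0.5,0,0,0]]' 40
python3 - <<'E'
from h import *
go([550.9,333.4,117],frame(BD))
E
```

```text
time_s: 2.98
ee_pos: [551.0, 334.3, 233.9]
ee_rot: [0.001, 0.783, 0.623, 0.003]
wrist_force: [1.3, 0.0, 0.8]
grip_width: 0.1
finger_force: 0.0
shift [-0.0062 -0.0018  0.5845] turn [ 0.0013 -0.0011  0.0013] rows>= 3.0
```

```bash
python3 -m handwheel '[[-1,0,0,0.2,0,0,0],[-1,0,0,0.4,0,0,0],[-1,0,0,0.57,0,0,0],[-1,0,0,0.57,0,0,0],[-1,0,0,0.57,0,0,0]]' && python3 -m handwheel '[[-1,-0.05,0,0,0,0,0],[-1,-0.1,0,0,0,0,0],[-1,-0.14,0,0,0,0,0],[-1,-0.18,0,0,0,0,0],[-1,-0.22,0,0,0,0,0],[-1,-0.25,0,0,0,0,0],[-1,-0.28,0,0,0,0,0],[-1,-0.31,0,0,0,0,0],[-1,-0.34,0,0,0,0,0],[-1,-0.37,0,0,0,0,0]]' && python3 -m handwheel '[[-1,0.1,0,0,0,0,0],[-1,0.1,0,-0.5,0,0,0],[-1,0.1,0,-0.9,0,0,0],[-1,0.1,0,-0.95,0,0,0],[-1,0.1,0,-0.95,0,0,0],[-1,0.1,0,-0.95,0,0,0],[-1,0.1,0,-0.95,0,0,0],[1,0.1,0,-0.95,0,0,0],[1,0.1,0,-0.95,0,0,0],[1,0.1,0,-0.95,0,0,0]]'
python3 - <<'E'
from h import *
p=optics.camera_params("wrist");np.save("w2E.npy",p["extrinsics"])
cv2.imwrite("pics/w2.png",optics.snapshot("wrist")[:,:,::-1])
for n in("top","scene"):cv2.imwrite(f"pics/{n}2.png",optics.snapshot(n)[:,:,::-1])
E
```

```text
time_s: 3.4
ee_pos: [550.0, 334.3, 116.6]
ee_rot: [-0.0, 0.782, 0.623, -0.001]
wrist_force: [0.8, -0.0, 0.9]
grip_width: 0.2
finger_force: 0.0
time_s: 4.23
ee_pos: [533.6, 262.1, 116.1]
ee_rot: [0.0, 0.782, 0.623, -0.0]
wrist_force: [0.8, -0.8, 0.7]
grip_width: -0.2
finger_force: 0.0
time_s: 5.07
ee_pos: [537.9, 281.9, 303.8]
ee_rot: [-0.0, 0.782, 0.623, -0.002]
wrist_force: [0.2, 0.0, -0.0]
grip_width: 35.8
finger_force: 0.0
```

View pics/w2.png

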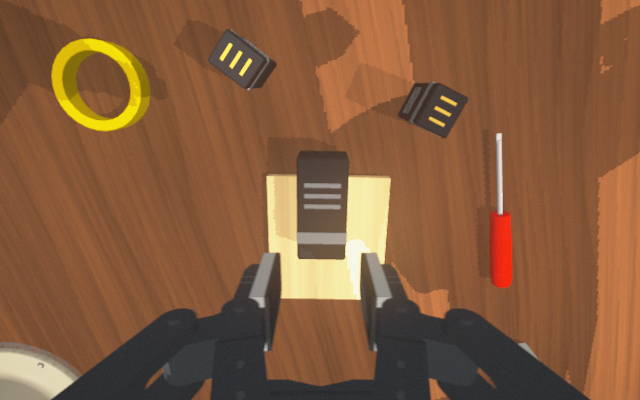

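The battery lies flat on the board: top face about (298,152)–(347,258), grey contact band at row 238, foot overhanging the board's left edge at row 176.

Run:
```python
from h import *
np.set_printoptions(precision=1,suppress=True)
P=optics.camera_params("wrist");P["extrinsics"]=np.load("w2E.npy")
H=cv2.cvtColor(cv2.imread("pics/w2.png"),cv2.COLOR_BGR2HSV).astype(int)
m=(H[...,2]<92)&(H[...,1]<110);m[:145]=0;m[268:]=0;m[:,:290]=0;m[:,358:]=0
m=cv2.morphologyEx(m.astype(np.uint8),cv2.MORPH_CLOSE,np.ones((15,15)))
q,c=quad(m);print(q.tolist(),cv2.contourArea(c))
g=(H[...,2]>95)&(H[...,1]<40);b=np.zeros_like(g);b[229:249,292:354]=g[229:249,292:354];bw=np.argwhere(b).mean(0)[::-1];print("band",bw,b.sum())
for Q in(q,[[298,152],[348,152],[346.5,258.5],[298,258.5]]):
    w=plane(P,Q,57);print(w,w.mean(0),[np.linalg.norm(w[i]-w[i-1]) for i in range(4)])
    ax=(w[2]+w[3]-w[0]-w[1]);print(ax/np.linalg.norm(ax))
for n,(r0,c0,r1,c1) in {"top":(180,225,230,285),"scene":(185,360,235,420)}.items():
    J=cv2.imread(f"pics/{n}2.png");J=J[r0:r1,c0:c1]
    cv2.imwrite(f"pics/{n}2c.png",cv2.resize(J,None,fx=6,fy=6))
a,b=cv2.imread("pics/top2c.png"),cv2.imread("pics/scene2c.png");cv2.imwrite("pics/c2.png",np.hstack([a,b]))
```

```text
[[297.0, 151.0], [348.0, 151.0], [348.0, 210.0], [297.0, 210.0]] 1868.0
band [323.7 238.6] 589
[[515.4 300.   57. ]
 [567.5 288.1  57. ]
 [554.5 223.8  57. ]
 [499.5 236.3  57. ]] [534.2 262.1  57. ] [np.float64(65.67625689348274), np.float64(53.421690636772844), np.float64(65.64731709826422), np.float64(56.34416667106713)]
[-0.2 -1.   0. ]
[[516.2 298.7  57. ]
 [567.3 287.1  57. ]
 [540.9 165.8  57. ]
 [486.2 178.2  57. ]] [527.7 232.5  57. ] [np.float64(124.24081610304917), np.float64(52.41979428195918), np.float64(124.1593790833255), np.float64(56.10556137492921)]
[-0.2 -1.   0. ]
```

View pics/c2.png

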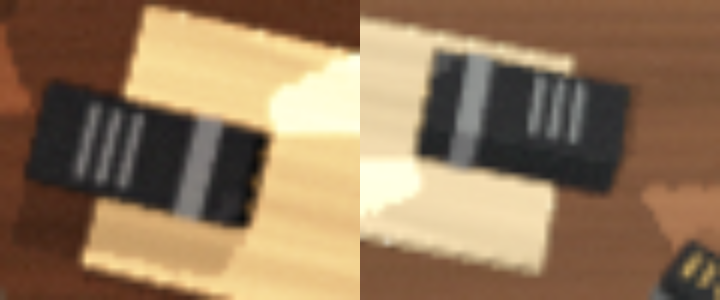

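Run:
```python
from h import *
np.set_printoptions(precision=1,suppress=True)
P=optics.camera_params("wrist");P["extrinsics"]=np.load("w2E.npy")
T,S=optics.camera_params("top"),optics.camera_params("scene")
b=(323.,238.6);print("band",tri([P,T],[b,(258.2,208.)]),tri([P,S],[b,(378.8,200.5)]),plane(P,b,57))
print("end",plane(P,[[322.3,258.5]],57), "top cam ends",plane(T,[[225+37/6,180+133/6],[225+258/6,180+180/6]],57))
c=np.array([513.5,172.,0])-BD*60; print("centre",c)
g=c-BD*15; g[2]=39; print("TCP",g)
np.save("g.npy",g)
h=g.copy(); F=frame(BD,35)
go(g-F.apply([0,0,100]),F)
```

```text
band [518.4 194.7  52.7] [520.3 196.9  57.8] [[520.  196.3  57. ]]
end [[513.6 172.   57. ]] top cam ends [[536.7 281.9  57. ]
 [510.2 162.4  57. ]]
centre [527.2 230.4   0. ]
TCP [530.7 245.   39. ]
shift [0.1 0.  0.9] turn [-0.  -0.2  0. ] rows>= 5.0
```

Run:
```python
from h import *
np.set_printoptions(suppress=True)
g=np.array([530,242.3,39]);F=frame(BD,35)
go(g-F.apply([0,0,110]),F)
```

```text
shift [0.1141 0.009  0.8777] turn [-0.0001 -0.1939  0.0019] rows>= 5.0
```

```bash
python3 -m handwheel '[[1,0.115,0.009,0.3,0,-0.19,0.002],[1,0.115,0.009,0.6,0,-0.19,0.002],[1,0.115,0.009,0.87,0,-0.195,0.002],[1,0.115,0.009,0.87,0,-0.195,0.002],[1,0.115,0.009,0.87,0,-0.195,0.002],[1,0.115,0.009,0.87,0,-0.195,0.002],[1,0.115,0.009,0.87,0,-0.195,0.002],[1,0.115,0.009,0.87,0,-0.195,0.002]]'
python3 - <<'E'
from h import *
np.set_printoptions(suppress=True)
g=np.array([530,242.3,39]);F=frame(BD,35)
go(g,F); print(arm.get_obs()["joint_positions"])
E
```

```text
time_s: 5.88
ee_pos: [546.2, 304.4, 135.2]
ee_rot: [0.187, 0.749, 0.592, -0.233]
wrist_force: [0.2, -0.1, 0.5]
grip_width: 85.5
finger_force: 0.0
shift [ 0.0105 -0.0101  0.5782] turn [ 0.0012 -0.0014 -0.0012] rows>= 3.0
[ 0.60960227  0.74210949  0.84939139 -0.43212448  1.9877128   0.75484333]
```

```bash
python3 -m handwheel '[[1,0.01,-0.01,0.15,0,0,0],[1,0.01,-0.01,0.3,0,0,0],[1,0.01,-0.01,0.42,0,0,0],[1,0.01,-0.01,0.5,0,0,0],[1,0.01,-0.01,0.575,0,0,0],[1,0.01,-0.01,0.575,0,0,0],[1,0.01,-0.01,0.575,0,0,0]]' && python3 -m handwheel '[[-1,0,0,0,0,0,0],[-1,0,0,0,0,0,0],[-1,0,0,0,0,0,0],[-1,0,0,0,0,0,0],[-1,0,0,0,0,0,0],[-1,0,0,0,0,0,0],[-1,0,0,0,0,0,0],[-1,0,0,0,0,0,0],[-1,0,0,0,0,0,0]]' 100
```

```text
time_s: 6.47
ee_pos: [530.1, 241.7, 40.9]
ee_rot: [0.188, 0.749, 0.591, -0.233]
wrist_force: [0.3, 0.3, 1.6]
grip_width: 85.4
finger_force: 0.0
time_s: 7.22
ee_pos: [529.7, 243.0, 39.4]
ee_rot: [0.188, 0.748, 0.592, -0.234]
wrist_force: [0.4, 0.6, 7.5]
grip_width: 54.6
finger_force: 106.3
```

```bash
python3 -m handwheel '[[-1,-0.06,0,-0.08,0,0,0],[-1,-0.18,0,-0.26,0,0,0],[-1,-0.29,0,-0.41,0,0,0],[-1,-0.4,0,-0.57,0,0,0],[-1,-0.46,0,-0.65,0,0,0],[-1,-0.46,0,-0.65,0,0,0],[-1,-0.46,0,-0.65,0,0,0],[-1,-0.46,0,-0.65,0,0,0]]'
python3 - <<'E'
from h import *
np.set_printoptions(suppress=True)
p=optics.camera_params("wrist");np.save("w3E.npy",p["extrinsics"])
w=optics.snapshot("wrist")[:,:,::-1]
a,b=[cv2.resize(optics.snapshot(n)[r:r+66,c:c+107,::-1],(320,200),interpolation=cv2.INTER_CUBIC) for n,r,c in(("top",160,210),("scene",150,330))]
cv2.imwrite("pics/c3.png",np.vstack([w,np.hstack([a,b])]))
F=frame(XD,35);go([478,-50,200],F);print(arm.get_obs()["ee_pos"])
E
```

```text
time_s: 7.88
ee_pos: [527.5, 241.4, 193.3]
ee_rot: [0.187, 0.747, 0.592, -0.238]
wrist_force: [0.3, -0.2, -5.6]
grip_width: 54.9
finger_force: 106.6
shift [-1.2221  0.0924  0.8246] turn [-0.068   0.0015 -0.0956] rows>= 8.0
[527.53981075 241.1697613  193.47036735]
```

View pics/c3.png

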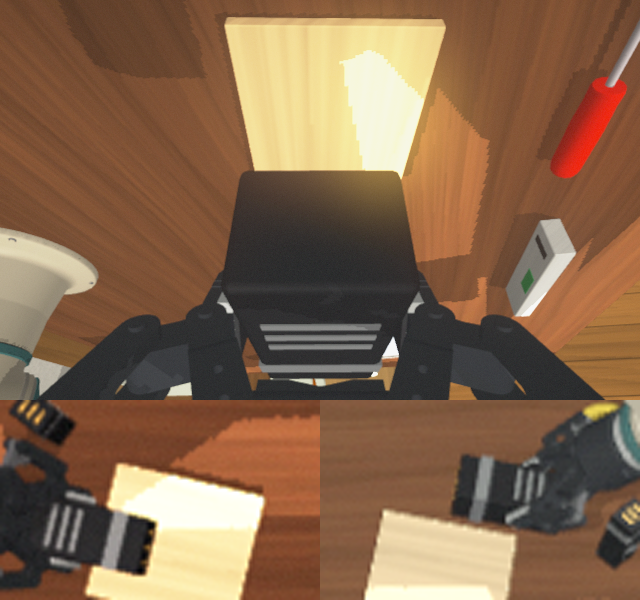

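The battery is held. Its foot face in the wrist view has corners (242,172), (400,172), (418,289), (224,289), and the contact end points to board +x. I'll work out where it sits in the hand.

Run:
```python
from h import *
np.set_printoptions(precision=1,suppress=True)
P=optics.camera_params("wrist");P["extrinsics"]=np.load("w3E.npy")
o=arm.get_obs()["ee_pos"];f=np.array([BD[0],BD[1],0])
for z,q in((o[2]-26.6,[[242,172],[400,172]]),(o[2]+17.6,[[224,289],[418,289]])):
    w=plane(P,q,o[2]-27+ (0 if q[0][1]<200 else 45)); print(w,"width",np.linalg.norm(w[1]-w[0]),"along",(w-o)@f)
T,S=optics.camera_params("top"),optics.camera_params("scene")
s=320/107;ts=200/66
bt=tri([T,S],[(210+115/s,160+141/ts),(330+(482-320)/s,150+(485-400)/ts)]);print("band top",bt,bt-o,(bt-o)@f)
```

```text
[[509.7 289.2 166.5]
 [563.6 276.7 166.5]] width 55.324915503268535 along [-42.6 -42.8]
[[512.7 293.1 211.5]
 [562.7 281.6 211.5]] width 51.27124828240234 along [-47.1 -47.4]
band top [515.1 196.6 193.1] [-12.4 -44.6  -0.3] 46.2286957450312
```

```bash
python3 -m handwheel '[[-1,-0.15,0.01,0.1,-0.02,0,-0.02],[-1,-0.3,0.02,0.2,-0.05,0,-0.06],[-1,-0.45,0.035,0.3,-0.068,0.0015,-0.0956],[-1,-0.61,0.046,0.41,-0.068,0.0015,-0.0956],[-1,-0.61,0.046,0.41,-0.068,0.0015,-0.0956],[-1,-0.61,0.046,0.41,-0.068,0.0015,-0.0956],[-1,-0.61,0.046,0.41,-0.068,0.0015,-0.0956],[-1,-0.61,0.046,0.41,-0.068,0.0015,-0.0956]]'
cat >> h.py <<'E'
O=np.array([506,-253.2,0.])
def bx(X,z,Y=0): 
    p=O+X*XD+Y*np.array([-XD[1],XD[0],0]); p[2]=z; return p
def inbox():
    d=arm.get_obs()["ee_pos"]-O; print("box X,Y,z of TCP",(d@XD).round(1),(d@np.array([-XD[1],XD[0],0])).round(1),d[2].round(1))
E
python3 - <<'E'
from h import *
np.set_printoptions(suppress=True)
inbox();go(bx(-205,100),frame(XD,35));go(bx(-205,56),frame(XD,35))
E
```

```text
time_s: 8.7
ee_pos: [503.7, 97.1, 199.0]
ee_rot: [0.227, 0.627, 0.719, -0.195]
wrist_force: [0.5, -0.3, -4.4]
grip_width: 55.0
finger_force: 108.1
box X,Y,z of TCP -347.3 45.7 199.0
shift [-0.3012 -0.2306  0.812 ] turn [ 0.0011 -0.0006 -0.0007] rows>= 5.0
shift [-0.1753 -0.2315  0.9924] turn [ 0.0011 -0.0006 -0.0007] rows>= 5.0
```

```bash
python3 -m handwheel '[[-1,-0.05,-0.05,0.2,0,0,0],[-1,-0.09,-0.1,0.4,0,0,0],[-1,-0.13,-0.17,0.6,0,0,0],[-1,-0.17,-0.23,0.8,0,0,0],[-1,-0.175,-0.231,0.95,0,0,0],[-1,-0.175,-0.231,0.99,0,0,0],[-1,-0.175,-0.231,0.99,0,0,0],[-1,-0.175,-0.231,0.99,0,0,0]]'
python3 - <<'E'
from h import *
np.set_printoptions(suppress=True)
inbox();go(bx(-160,56),frame(XD,35))
a,b=[cv2.resize(optics.snapshot(n)[r:r+100,c:c+130,::-1],(390,300),interpolation=cv2.INTER_CUBIC) for n,r,c in(("top",160,310),("scene",140,220))]
cv2.imwrite("pics/c4.png",np.hstack([a,b]))
E
```

```text
time_s: 9.37
ee_pos: [478.6, -49.8, 57.3]
ee_rot: [0.228, 0.627, 0.719, -0.195]
wrist_force: [0.5, -0.0, -3.1]
grip_width: 55.1
finger_force: 108.1
box X,Y,z of TCP -205.3 0.8 57.3
shift [-0.1818 -0.0039  0.1348] turn [ 0.0014 -0.0006 -0.0009] rows>= 2.0
```

View pics/c4.png

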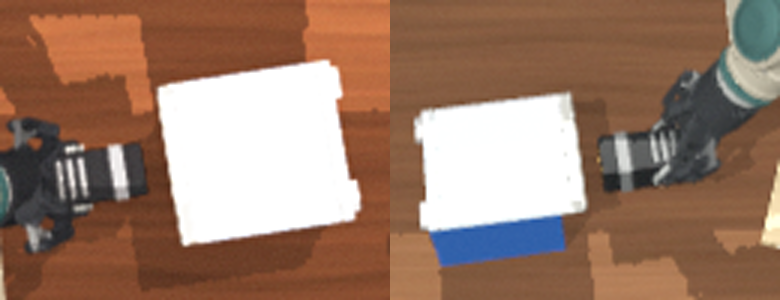

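```bash
python3 -m handwheel '[[-1,-0.06,-0.004,0.045,0,0,0],[-1,-0.12,-0.004,0.09,0,0,0],[-1,-0.182,-0.004,0.13,0,0,0],[-1,-0.182,-0.004,0.13,0,0,0],[-1,-0.182,-0.004,0.13,0,0,0]]'
python3 - <<'E'
from h import *
np.set_printoptions(suppress=True)
inbox()
for X,z in((-160,80),(-160,110),(-145,130),(-130,150),(-115,160),(-100,170),(-70,175)): print(X,z);go(bx(X,z),frame(XD,35))
E
```

```text
time_s: 9.88
ee_pos: [484.0, -94.4, 57.6]
ee_rot: [0.228, 0.628, 0.718, -0.194]
wrist_force: [0.5, 0.0, -3.9]
grip_width: 54.9
finger_force: 108.5
box X,Y,z of TCP -160.3 -0.0 57.6
-160 80
shift [-0.0651  0.0008 -0.091 ] turn [ 0.0018 -0.0005 -0.0014] rows>= 1.0
-160 110
shift [-0.151   0.0019 -0.214 ] turn [ 0.0018 -0.0005 -0.0014] rows>= 2.0
-145 130
shift [-0.2697  0.0026 -0.2531] turn [ 0.0018 -0.0005 -0.0014] rows>= 2.0
-130 150
shift [-0.3884  0.0034 -0.2922] turn [ 0.0018 -0.0005 -0.0014] rows>= 3.0
-115 160
shift [-0.4786  0.0038 -0.2903] turn [ 0.0018 -0.0005 -0.0014] rows>= 3.0
-100 170
shift [-0.5687  0.0042 -0.2884] turn [ 0.0018 -0.0005 -0.0014] rows>= 4.0
-70 175
shift [-0.706   0.0044 -0.223 ] turn [ 0.0018 -0.0005 -0.0014] rows>= 4.0
```

```bash
python3 -m handwheel '[[-1,-0.065,0,-0.091,0,0,0],[-1,-0.11,0,-0.16,0,0,0],[-1,-0.15,0,-0.214,0,0,0],[-1,-0.21,0,-0.235,0,0,0],[-1,-0.27,0,-0.253,0,0,0],[-1,-0.33,0,-0.273,0,0,0],[-1,-0.39,0,-0.292,0,0,0],[-1,-0.39,0,-0.292,0,0,0]]' && python3 -m handwheel '[[-1,-0.06,0,0,0,0,0],[-1,-0.12,0,0.003,0,0,0],[-1,-0.18,0,0.005,0,0,0],[-1,-0.25,0,0.035,0,0,0],[-1,-0.315,0,0.07,0,0,0],[-1,-0.315,0,0.07,0,0,0]]'
python3 - <<'E'
from h import *
np.set_printoptions(suppress=True)
inbox()
for X,z in((-40,175),(-10,170),(-10,100),(-10,80)): print(X,z);go(bx(X,z),frame(XD,35))
a,b=[cv2.resize(optics.snapshot(n)[r:r+100,c:c+130,::-1],(390,300),interpolation=cv2.INTER_CUBIC) for n,r,c in(("top",160,330),("scene",120,210))]
cv2.imwrite("pics/c5.png",np.hstack([a,b]))
E
```

```text
time_s: 10.55
ee_pos: [487.8, -125.2, 151.2]
ee_rot: [0.229, 0.628, 0.718, -0.194]
wrist_force: [0.3, 2.7, -4.8]
grip_width: 55.0
finger_force: 108.7
time_s: 11.05
ee_pos: [495.0, -184.9, 173.4]
ee_rot: [0.228, 0.628, 0.719, -0.195]
wrist_force: [0.9, 1.6, -5.6]
grip_width: 54.8
finger_force: 108.6
box X,Y,z of TCP -69.2 -1.5 173.4
-40 175
shift [-0.1242  0.0077  0.0769] turn [ 0.0012 -0.0006 -0.0012] rows>= 1.0
-10 170
shift [-0.2329  0.0077  0.1832] turn [ 0.0012 -0.0006 -0.0012] rows>= 2.0
-10 100
shift [-0.0327  0.006   0.4703] turn [ 0.0012 -0.0006 -0.0012] rows>= 3.0
-10 80
shift [0.0245 0.0055 0.5523] turn [ 0.0012 -0.0006 -0.0012] rows>= 3.0
```

View pics/c5.png

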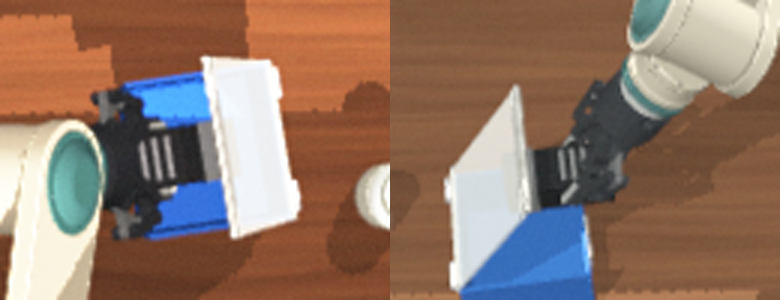

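Run:
```python
from h import *
np.set_printoptions(precision=1,suppress=True)
P=optics.camera_params("top");I=optics.snapshot("top");H=cv2.cvtColor(I,cv2.COLOR_RGB2HSV).astype(int)
m=((H[...,0]>100)&(H[...,0]<125)&(H[...,1]>140)).astype(np.uint8);m[:160]=0;m[270:]=0;m[:,:340]=0;m[:,440:]=0
pts=[]
for y in range(180,246):
    c=np.flatnonzero(m[y]); 
    if len(c)>3: pts.append((c[0]-.5,y))
for z in(50,85):
    w=plane(P,pts,z)-O; X=w@XD; Y=w@np.array([-XD[1],XD[0],0]); print(z,np.c_[np.array(pts),X,Y][::4])
c=np.argwhere(m)[:,::-1]; w=plane(P,c,85)-O; Y=w@np.array([-XD[1],XD[0],0]);print("Y range z85",np.percentile(Y,[0.5,99.5]))
```

```text
50 [[387.5 185.  -16.6  85.3]
 [369.5 189.  -76.3  81. ]
 [375.5 193.  -59.2  65.3]
 [375.5 197.  -61.2  52.4]
 [384.5 201.  -34.5  35.3]
 [388.5 222.  -32.5 -33.5]
 [385.5 226.  -44.  -44.8]
 [381.5 230.  -58.8 -55.6]
 [381.5 234.  -60.8 -68.2]
 [377.5 238.  -75.5 -79. ]]
85 [[387.5 185.  -23.1  82.4]
 [369.5 189.  -81.   78.2]
 [375.5 193.  -64.3  63. ]
 [375.5 197.  -66.3  50.5]
 [384.5 201.  -40.4  33.9]
 [388.5 222.  -38.4 -32.8]
 [385.5 226.  -49.7 -43.8]
 [381.5 230.  -63.9 -54.3]
 [381.5 234.  -65.9 -66.5]
 [377.5 238.  -80.2 -77. ]]
Y range z85 [-80.2  81.8]
```

```bash
python3 -m handwheel '[[-1,-0.06,0.007,0.04,0,0,0],[-1,-0.124,0.007,0.077,0,0,0],[-1,-0.18,0.007,0.13,0,0,0],[-1,-0.23,0.007,0.18,0,0,0],[-1,-0.18,0.007,0.255,0,0,0],[-1,-0.13,0.007,0.33,0,0,0],[-1,-0.08,0.007,0.4,0,0,0],[-1,-0.033,0.006,0.47,0,0,0],[-1,-0.033,0.006,0.47,0,0,0]]'
python3 - <<'E'
from h import *
np.set_printoptions(suppress=True)
inbox()
for X,z in((-11,80),(-11,60),(-11,45),(-11,36),(-11,33)): print(X,z);go(bx(X,z),frame(XD,35))
E
```

```text
time_s: 11.95
ee_pos: [502.7, -239.9, 94.8]
ee_rot: [0.224, 0.627, 0.72, -0.195]
wrist_force: [0.0, 11.1, -12.8]
grip_width: 54.7
finger_force: 108.9
box X,Y,z of TCP -13.6 -1.5 94.8
-11 80
shift [0.0311 0.0075 0.0684] turn [-0.0001 -0.0025  0.0005] rows>= 1.0
-11 60
shift [0.0878 0.0076 0.1507] turn [-0.0001 -0.0025  0.0005] rows>= 1.0
-11 45
shift [0.1303 0.0077 0.2125] turn [-0.0001 -0.0025  0.0005] rows>= 2.0
-11 36
shift [0.1558 0.0077 0.2496] turn [-0.0001 -0.0025  0.0005] rows>= 2.0
-11 33
shift [0.1643 0.0077 0.2619] turn [-0.0001 -0.0025  0.0005] rows>= 2.0
```

```bash
python3 -m handwheel '[[-1,0,0,0,0,0,0],[-1,0,0,0,0,0,0]]'
python3 - <<'E'
from h import *
inbox()
a,b=[cv2.resize(optics.snapshot(n)[r:r+100,c:c+130,::-1],(390,300),interpolation=cv2.INTER_CUBIC) for n,r,c in(("top",160,330),("scene",120,210))]
cv2.imwrite("pics/c6.png",np.hstack([a,b]))
E
```

```text
time_s: 12.12
ee_pos: [502.6, -239.5, 95.4]
ee_rot: [0.223, 0.627, 0.72, -0.195]
wrist_force: [0.3, 7.6, -15.4]
grip_width: 55.2
finger_force: 108.5
box X,Y,z of TCP -14.1 -1.5 95.4
```

View pics/c6.png

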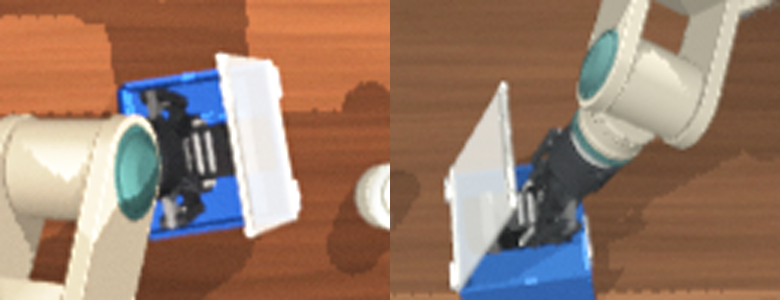

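The picture shows the flap held about 60° open by the battery's front end near the hinge, with the hand inside the box walls. The 12 N is that short lever at the hinge, so I carry on down, easing back a little.

```bash
python3 -m handwheel '[[-1,0.025,0.007,0.012,0,0,0],[-1,0.05,0.007,0.04,0,0,0],[-1,0.074,0.007,0.07,0,0,0],[-1,0.074,0.007,0.07,0,0,0]]'&& python3 -m handwheel '[[-1,0.03,0,0.041,0,0,0],[-1,0.057,0,0.082,0,0,0],[-1,0.057,0,0.082,0,0,0]]'; python3 -c "
from h import *
inbox();print(R.from_matrix(frame(XD,35).as_matrix().T@rot().as_matrix()).as_rotvec(True))"
```

```text
time_s: 12.55
ee_pos: [504.6, -237.2, 78.1]
ee_rot: [0.226, 0.627, 0.72, -0.196]
wrist_force: [-0.7, 0.7, -6.8]
grip_width: 54.8
finger_force: 108.9
time_s: 12.8
ee_pos: [504.3, -238.2, 57.6]
ee_rot: [0.226, 0.627, 0.719, -0.196]
wrist_force: [-0.5, 0.6, -6.0]
grip_width: 54.8
finger_force: 108.8
box X,Y,z of TCP -15.1 0.4 57.6
[-0.05184231  0.19206405  0.07495185]
```

```bash
python3 -m handwheel '[[-1,0.01,0,0.04,0,0,0],[-1,0.035,0,0.085,0,0,0],[-1,0.045,0,0.1,0,0,0],[-1,0.045,0,0.1,0,0,0],[-1,0.045,0,0.1,0,0,0]]'; python3 -c "
from h import *
inbox();np.set_printoptions(suppress=True);go(bx(-11,33),frame(XD,35))"
```

```text
time_s: 13.22
ee_pos: [505.8, -242.8, 38.1]
ee_rot: [0.227, 0.627, 0.719, -0.196]
wrist_force: [0.2, 0.9, -5.6]
grip_width: 54.6
finger_force: 108.8
box X,Y,z of TCP -10.4 1.2 38.1
shift [ 0.0173 -0.0063  0.0191] turn [ 0.0008 -0.0006 -0.0008] rows>= 1.0
```

```bash
python3 -m handwheel '[[-1,0.006,0,0.008,0,0,0],[-1,0.011,0,0.016,0,0,0],[-1,0.011,0,0.016,0,0,0]]' && python3 -m handwheel '[[-1,0.004,0,0.005,0,0,0],[-1,0.006,0,0.009,0,0,0],[-1,0.006,0,0.009,0,0,0]]'; python3 -c "
from h import *
inbox()"
```

```text
time_s: 13.47
ee_pos: [506.2, -242.6, 34.7]
ee_rot: [0.228, 0.627, 0.719, -0.195]
wrist_force: [-0.1, 1.5, -6.1]
grip_width: 55.2
finger_force: 108.8
time_s: 13.72
ee_pos: [506.2, -242.7, 32.5]
ee_rot: [0.228, 0.627, 0.719, -0.195]
wrist_force: [-0.3, 0.9, -6.6]
grip_width: 55.0
finger_force: 108.8
box X,Y,z of TCP -10.4 1.7 32.5
```

```bash
python3 -m handwheel '[[-1,0.003,0,0.004,0,0,0],[-1,0.003,0,0.004,0,0,0],[-1,0.003,0,0.004,0,0,0]]' && python3 -m handwheel '[[-1,0.003,0,0.004,0,0,0],[-1,0.003,0,0.004,0,0,0],[-1,0.003,0,0.004,0,0,0]]'&& python3 -m handwheel '[[-1,0.003,0,0.004,0,0,0],[-1,0.003,0,0.004,0,0,0],[-1,0.003,0,0.004,0,0,0]]'
```

```text
time_s: 13.97
ee_pos: [506.5, -242.9, 32.4]
ee_rot: [0.228, 0.627, 0.719, -0.195]
wrist_force: [-3.0, 4.0, 1.7]
grip_width: 54.9
finger_force: 109.4
time_s: 14.22
ee_pos: [506.7, -243.1, 32.4]
ee_rot: [0.229, 0.627, 0.718, -0.196]
wrist_force: [-5.5, 6.7, 8.7]
grip_width: 55.0
finger_force: 110.6
time_s: 14.47
ee_pos: [507.0, -243.3, 32.4]
ee_rot: [0.229, 0.627, 0.718, -0.196]
wrist_force: [-8.3, 7.1, 14.0]
grip_width: 55.0
finger_force: 111.2
```

```bash
python3 -m handwheel '[[0.8,-0.006,0,-0.008,0,0,0],[0.8,-0.006,0,-0.008,0,0,0],[0.8,-0.006,0,-0.008,0,0,0],[0.8,-0.006,0,-0.008,0,0,0],[0.8,-0.006,0,-0.008,0,0,0],[0.8,-0.006,0,-0.008,0,0,0]]' && python3 -m handwheel '[[0.8,0,0,-0.05,0,0,0],[0.8,0,0,-0.1,0,0,0],[0.8,0,0,-0.18,0,0,0],[0.8,0,0,-0.26,0,0,0],[0.8,0,0,-0.26,0,0,0]]'; python3 -c "
from h import *
inbox();print(arm.get_obs()['torque'])"
```

```text
time_s: 14.97
ee_pos: [506.2, -242.7, 31.4]
ee_rot: [0.228, 0.627, 0.719, -0.195]
wrist_force: [0.3, 2.4, -1.4]
grip_width: 76.5
finger_force: 0.0
time_s: 15.38
ee_pos: [503.5, -212.2, 77.9]
ee_rot: [0.23, 0.627, 0.718, -0.194]
wrist_force: [-0.2, 1.4, -1.3]
grip_width: 77.0
finger_force: 0.0
box X,Y,z of TCP -41.0 3.2 77.9
[0.35211397 0.05850932 0.08310885]
```

```bash
python3 -m handwheel '[[0.8,0,0,-0.1,0,0,0],[0.8,0,0,-0.2,0,0,0],[0.8,0,0,-0.3,0,0,0],[0.8,0,0,-0.4,0,0,0],[0.8,0,0,-0.4,0,0,0]]' && python3 -m handwheel '[[0.8,0.05,0,-0.1,0,0,0],[0.8,0.1,0,-0.2,0,0,0],[0.8,0.15,0,-0.3,0,0,0],[0.8,0.25,0,-0.4,0,0,0],[0.8,0.35,0,-0.5,0,0,0],[0.8,0.45,0,-0.55,0,0,0],[0.8,0.5,0,-0.6,0,0,0],[0.8,0.5,0,-0.6,0,0,0]]'&& python3 -m handwheel '[[0.8,0.3,0,-0.4,0,0,0],[0.8,0.3,0,-0.6,0,0,0],[0.8,0.3,0,-0.6,0,0,0],[0.8,0.3,0,-0.6,0,0,0],[0.8,0.3,0,-0.6,0,0,0],[0.8,0.3,0,-0.6,0,0,0],[0.8,0.3,0,-0.6,0,0,0]]'
python3 - <<'E'
from h import *
np.set_printoptions(precision=1,suppress=True)
inbox()
for n,(r0,c0,r1,c1) in {"top":(150,355,250,440),"scene":(145,215,232,292)}.items():
    P=optics.camera_params(n);I=optics.snapshot(n)[:,:,::-1];cv2.imwrite(f"pics/{n}9.png",I)
    H=cv2.cvtColor(I,cv2.COLOR_BGR2HSV).astype(int)[r0:r1,c0:c1]
    q,c=quad((H[...,2]>200)&(H[...,1]<30));q+=[c0,r0];w=plane(P,q,90);print(n,q.tolist(),w,w.mean(0))
    a=cv2.imread(f"pics/{n}0.png").astype(int);d=np.abs(a-I).max(2)>60
    k,l,s,ce=cv2.connectedComponentsWithStats(cv2.morphologyEx(d.astype(np.uint8),cv2.MORPH_OPEN,np.ones((2,2))))
    print([s[i].tolist() for i in range(1,k) if s[i,4]>15])
E
```

```text
time_s: 15.8
ee_pos: [496.7, -166.7, 143.4]
ee_rot: [0.23, 0.627, 0.719, -0.193]
wrist_force: [0.7, 3.6, 0.2]
grip_width: 76.7
finger_force: 1.7
time_s: 16.47
ee_pos: [474.7, -17.1, 180.8]
ee_rot: [0.228, 0.626, 0.72, -0.195]
wrist_force: [-0.5, 0.6, 0.1]
grip_width: 76.9
finger_force: 0.0
time_s: 17.05
ee_pos: [458.1, 96.4, 243.6]
ee_rot: [0.227, 0.627, 0.718, -0.197]
wrist_force: [0.4, -0.4, -0.5]
grip_width: 76.5
finger_force: 0.0
box X,Y,z of TCP -352.9 0.4 243.6
top [[361.6705322265625, 188.35836791992188], [422.0867004394531, 179.06358337402344], [430.2832336425781, 232.34104919433594], [369.8670654296875, 241.63583374023438]] [[ 574.2 -137.2   90. ]
 [ 601.6 -326.7   90. ]
 [ 435.1 -347.2   90. ]
 [ 407.9 -159.8   90. ]] [ 504.7 -242.7   90. ]
[[211, 87, 54, 23, 993], [432, 105, 9, 5, 28], [281, 106, 11, 3, 27], [422, 113, 25, 6, 93], [408, 115, 44, 18, 383], [447, 147, 12, 5, 42], [406, 148, 51, 26, 689], [384, 154, 20, 6, 59], [310, 167, 49, 17, 482], [243, 169, 36, 31, 511], [225, 173, 12, 14, 72], [219, 191, 19, 20, 229], [238, 196, 6, 6, 22], [235, 203, 7, 10, 34], [166, 
[... 411 characters left out ...]
9.9085388183594, 170.45016479492188], [284.7239074707031, 209.93609619140625], [230.3135986328125, 216.57151794433594]] [[ 436.2 -356.2   90. ]
 [ 408.3 -160.4   90. ]
 [ 575.3 -138.3   90. ]
 [ 599.7 -323.2   90. ]] [ 504.9 -244.5   90. ]
[[248, 0, 71, 36, 380], [316, 0, 13, 4, 42], [331, 0, 12, 9, 60], [327, 5, 33, 32, 791], [150, 14, 88, 47, 1541], [215, 17, 34, 2, 68], [320, 20, 4, 6, 16], [323, 28, 4, 8, 24], [352, 35, 40, 13, 455], [325, 38, 22, 28, 300], [163, 61, 45, 44, 946], [298, 62, 6, 8, 42], [367, 63, 71, 69, 2805], [351, 69, 15, 6, 64], [307, 78, 4, 11, 31], [328, 79, 30, 39, 608], [319, 93, 18, 4, 42], [351, 120, 43, 49, 897], [400, 192, 15, 16, 129], [396, 208, 15, 14, 149]]
```

```bash
python3 -c "
from rig import arm
print(arm.hand_in())"
```

```text
the job is handed in; nothing more can be done
None
```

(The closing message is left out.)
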